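# Roll the solder reel up the feed gutter and bolt it in

## Robot

A 7-joint arm with a two-finger parallel gripper is mounted at the origin on the work surface. World frame = base frame: x ahead of the robot, y to its left, z up, the work surface at z = 0. Lengths are in m, angles in degrees, forces in N, time in s.
With the tool pointing down it reaches from about 0.425 to 0.875 m from the base axis. Payload 4.7 kg.
Tool frame: the origin (TCP) lies midway between the tips of the shut fingers; the grasp point (between the pads) lies 19 mm behind it; z points along the fingers, y is the direction in which the jaws open and shut (so a half turn about z gives the same grasp; the last joint's range is limited). The gripper opens to 87 mm and grips with 3 to 60 N. Pads are 19 mm wide; open, the fingers measure 117 mm over their backs; the gripper's body (75 mm by 190 mm) begins 51 mm behind the grasp point.
Start: joints at [73.402, 18.392, -4.016, 83.108, 1.295, 78.541, -3.26], TCP at [0.194, -0.62, 0.223] pointing down, gripper open.
Joint ranges: [-163.93, 163.93], [-17.29, 119.83], [-79.2, 71.16], [3.27, 140.29], [-89.18, 269.18], [5.43, 117.66], [-154.24, 154.24]. Speed limits (degrees/s): [147.25, 147.25, 180, 180, 180, 180, 180].

## Interface

Orientations are given as [roll, pitch, yaw] about the fixed x, y, z axes, in that order (R = Rz(yaw) Ry(pitch) Rx(roll)).
In Python, from cell import env gives the robot as it stands. The module is installed in compiled form; this text tells all that it offers.
- The arm moves only by the tool servo_tool, never from a script. Its argument "plan" is a list of rows, each a list of 3 entries, a list of its own where there are three numbers: the opening, from 0 (shut) to 1 (fully open), then the shift along the tool's x, y, z in cm, then the turn, a rotation vector about the tool's x, y, z in degrees. A call has 1 to 20 rows; each row shifts and turns the pose as measured when the row begins, along the tool's axes as they then stand; what a row does not reach is not made up. A row lasts 1/12 s, in which the tool goes at most 41.7 mm and 7.16 degrees, less where a joint would pass 70% of its speed; a pose out of reach is approached as far as the arm can. A call is refused whole if a number of a shift passes 4.17 or a number of a turn 7.16, either way. A call with a gripper value outside its range is refused whole. The fingers move at their own pace and stop on an object; "force" is the grip in N (left out, the last holds). Time passes only in rows, so rows that do not move let the fingers close. It gives the time, the measured TCP pose, the force and the opening at its end, in the units of the state.
- env.get_obs(): the state, without advancing time (a new reading comes with each control period).
- env.read_camera(name): name is "side" or "top"; returns a dict with "image" (400x640x3 uint8, blue, green, red), "fx", "fy", "cx", "cy" (pixels), "rvec" (rotation vector, rad) and "tvec" (3), from world to camera coordinates, as OpenCV has them. Camera axes: x right, y down, z forward; pixel columns grow to the right and rows downward; lengths in m; the calibration is good to about 2 mm. A picture is of the moment at which its call begins. There is no depth.
- env.sign_off(): hands the job in, once; it reports no verdict.
The state is a dict: "time_s": time; "qpos": joint angles; "joint_velocities": joint speeds; "effort": joint torques, N m; "tool_pos": TCP position; "tool_rot": TCP orientation; "force": force on the tool from outside, world axes, zero at the start; "wrist_torque": the same for the moment, N m; "grip_width": finger opening in m.
Only numpy, scipy, OpenCV 4.12 (cv2) and the standard library are available. Lean on these libraries where they do the work, as an engineer would, in place of code of your own. Each camera call takes 0.05 s, during which the arm holds its last target. There are 200 camera calls.

## Task

Push the blue-flanged solder reel up the sloped gutter with the fingertips until it rolls over the crest and settles in the cradle against the yellow end stop; then push the red paddle of the keeper bolt all the way in, so that the bolt stands behind the reel and it cannot roll back. Only push, do not grip or lift anything: the reel stays running in its gutter. Do not ram or squeeze it, and leave everything else on the bench where it is.

Things in the scene. Friction and masses are not known exactly. Their poses are not given: they have to be found in the camera images.
- gutter: fixed aluminium gutter on a black base, 310 x 90 x 6 mm. Origin: centre of the base's underside, on the bench; x uphill along the gutter, y left looking uphill, z up. Numbers below: mm in this frame. Channel 54 wide inside; walls 4 thick, 15 above the floor. The floor rises 10 deg from x -145, z 12 to the crest at x 85, z 52.6. Yellow lip across the low end: x -150 to -145, top z 22.
- slope (a point): middle of the crest, on the sloped floor's upper edge; x uphill along the floor, y across, z square to the floor. The reel's centre stays 30 mm above it along z while the reel runs on the slope.
- cradle (a point): the reel's centre when seated (gutter frame x 105, y 0, z 76.6; axes as the gutter's). The cradle is a level floor at z 46.6, 6 mm below the crest, from x 85 to the yellow end stop (face x 136, top z 91.6); side walls' top z 61.6. The seated reel has 3 mm of play (x 103 to 106).
- reel: the solder reel to move: cylinder 60 mm across, 50 wide, blue flanges, grey wire nearly to the rims, 0.2 to 0.35 kg. Origin at its centre; y is its axle, across the gutter; x, z turn as it rolls. Starts at the low end against the lip, centre x -127, z 46 (gutter frame). Let go on the slope it rolls back; past the crest it drops into the cradle and stays. Push 1 to 10 N.
- keeper (a joint): travel of the keeper bolt, m: 0 drawn back, 0.045 fully in; starts at 0 to 0.007. Slides along gutter +y, takes about 1.5 N, stays where left. Steel rod 8 mm thick at gutter x 62, z 76.6; tip at y -36 drawn back, y 9 fully in, some 7 mm behind the seated reel. Its black guide block stands outside the -y wall: x 49 to 75, y -46 to -34, top z 85.6.
- paddle (a point): centre of the outer (-y) face of the red paddle at the bolt's outer end, the face to push on; moves with the bolt; axes as the gutter's. Paddle: 30 mm along x, 10 thick (from this face to +y), 40 tall (z 62.6 to 102.6). Gutter frame: x 62, y -110 + travel, z 82.6.
- spare_reel: a spare solder reel with green flanges and copper-coloured wire lying flat, 60 mm across, 50 mm tall; bystander, not to be disturbed. Origin: centre of its underside.
- pickup: a guitar pickup with a white top, 84 x 24 x 22 mm; bystander, not to be disturbed. Origin: centre of its underside.
- pot: a small metal volume pot, 26 mm across, 30 mm tall, shaft up; bystander, not to be disturbed. Origin: centre of its underside.
- cup: a purple open cup, 72 mm across, 75 mm tall; bystander, not to be disturbed. Origin: centre of its underside.
- flux_jar: an amber jar with a black cap, 56 mm across, 60 mm tall; bystander, not to be disturbed. Origin: centre of its underside.
- parts_tray: a yellow divided parts tray, 90 x 110 x 28 mm; bystander, not to be disturbed. Origin: centre of its underside.
- screwdriver: a screwdriver lying on the bench, red handle, about 200 mm long; bystander, not to be disturbed. Origin: centre of its underside.

How it is judged (in metres and radians):
On the way, in this order (a step that is already met when the one before it is completed fails the run):
1. the reel has been rolled over the crest and lies in the cradle (x of reel in the frame of gutter between 0.099 and 0.11 m and z of reel in the frame of gutter between 0.072 and 0.081 m and y of reel in the frame of gutter between -0.008 and 0.008 m), for 0.2 s.
2. the keeper bolt has been pushed in behind the seated reel (all of step 1 and value of joint keeper above 0.04 m), for 0.2 s.
At the end, for the whole second after the job is handed in: The reel lies at rest in the cradle against or within a few mm of the end stop (gutter frame: centre x 99 to 110 mm, y within 8 mm of the middle, z 72 to 81 mm), and the keeper bolt is in by more than 40 of its 45 mm (all of step 2 and linear speed of reel below 0.02 m/s); the robot touches nothing.
It fails at once if the reel is lifted: its centre rises more than 15 mm above where it runs on the slope (z of reel in the frame of slope above 0.045 m).
It fails at once if the reel is squeezed or rammed: the fingers press on it with more than 35 N (contact force between the fingers and reel above 35 N).
It fails at once if a bystander (spare reel, pickup, pot, cup, jar, tray or screwdriver) is moved more than 20 mm (distance of any of spare_reel, pickup, pot, cup, flux_jar, parts_tray, screwdriver from where it was at the start of the episode above 0.02 m).
It also fails if it takes over 58 s, if anything falls off the work surface, if the arm or the gripper's body presses on something with over 40 N, if the wrist force passes 120 N, or if a joint passes its speed limit or range.

## Working session

There is one attempt and no reset: what is moved stays moved. The work goes in short steps, Python scripts to look and compute and a tool call to move; the robot and the scene stay as the last step left them, time stands still between calls to the robot, and variables do not carry over. Pictures are saved under pics/ and viewed, about 8 in all and at most 12, crops included, and the job is handed in when it is done.

Besides the shell and the picture viewer there is one more tool, called after "Request:" as a command line: name --argument value ..., lists and objects as JSON in quotes. servo_tool: Moves the arm, as the interface text tells. Its arguments: {"type":"object","properties":{"plan":{"type":"array"},"force":{"type":"number"}},"required":["plan"]}

```bash
mkdir -p pics
python3 - <<'E'
from cell import env
import cv2
o=env.get_obs();print({k:o[k] for k in("time_s","tool_pos","tool_rot","force","grip_width")})
for n in("side","top"):
    c=env.read_camera(n);cv2.imwrite(f"pics/{n}0.png",c["image"]);print(n,c["fx"],c["cx"],c["cy"],c["rvec"],c["tvec"])
E
```

```text
{'time_s': 0.0, 'tool_pos': array([ 0.19423506, -0.61973944,  0.22146993]), 'tool_rot': array([-1.79892792e+02,  5.19543331e-03,  1.74085745e+01]), 'force': array([-0.5528516 , -0.57564425, -0.11601676]), 'grip_width': 0.08696918290940969}
side 390.7186552116671 325.8891093349191 200.55845343169236 [ 2.39093818 -0.59312046  0.20890486] [-0.54099783  0.28635266  0.95219385]
top 418.68861947095286 313.4573985777823 205.57759337195407 [ 2.11969748 -2.16025354  0.17180498] [-0.00233492  0.6182584   1.21100035]
```

View pics/top0.png

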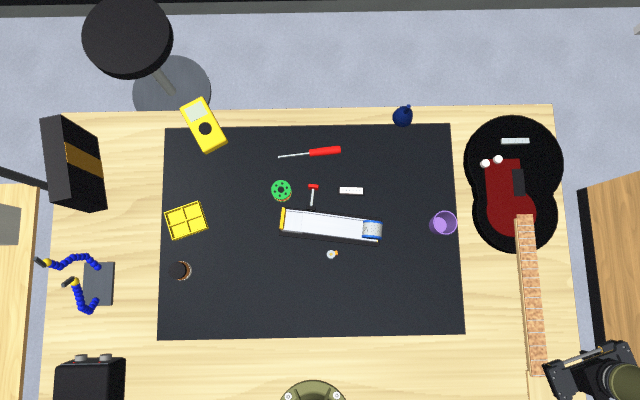

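View pics/side0.png

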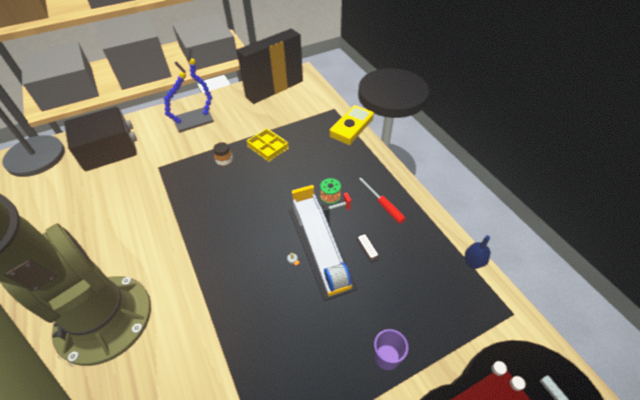

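Top view: the gutter runs from the reel at (372,229) to the yellow stop at (282,219), with the red paddle at (313,187) on the far side and the green spare reel at (281,189). I'll zoom in to fit the pose.

Run:
```python
import cv2,numpy as np
t=cv2.imread("pics/top0.png")[165:275,260:400];s=cv2.imread("pics/side0.png")[170:310,270:390]
t=cv2.resize(t,None,fx=5,fy=5,interpolation=cv2.INTER_CUBIC);s=cv2.resize(s,None,fx=4,fy=4,interpolation=cv2.INTER_CUBIC)
cv2.imwrite("pics/t1.png",t);cv2.imwrite("pics/s1.png",s)
```

```text
(no output)
```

View pics/t1.png

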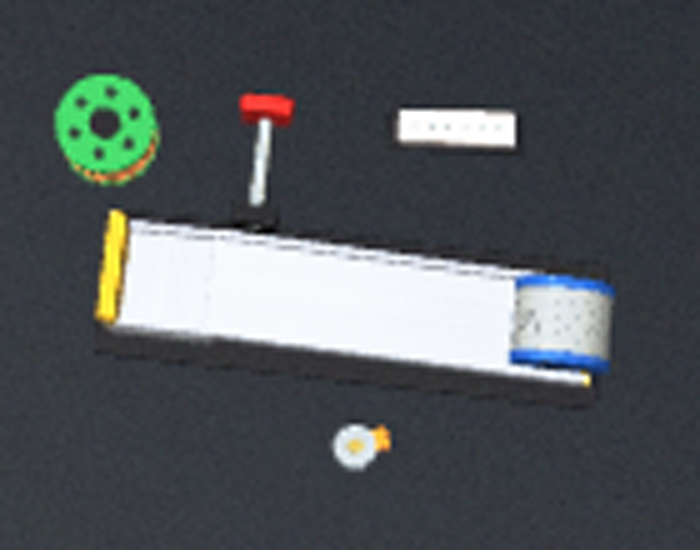

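View pics/s1.png

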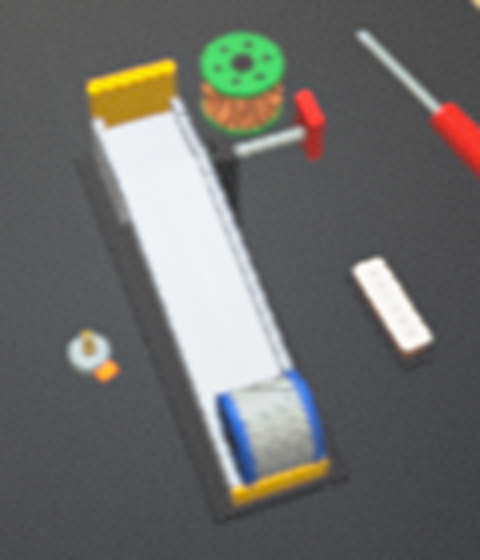

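Top crop: stop's front top edge runs (127,213) to (111,322), reel is centred at (561,323) and paddle top at (267,100). Side crop: base corners at (220,520) and (347,475), paddle top around (306,94).

```bash
cat > h.py <<'E'
import numpy as np,cv2
from cell import env
def proj(c,P): 
    K=np.array([[c["fx"],0,c["cx"]],[0,c["fy"],c["cy"]],[0,0,1.]])
    return cv2.projectPoints(np.asarray(P,float).reshape(-1,3),np.array(c["rvec"]),np.array(c["tvec"]),K,None)[0][:,0]
def g2w(p,P):
    P=np.asarray(P,float)/1000; a=np.radians(p[2]); R=np.array([[np.cos(a),-np.sin(a),0],[np.sin(a),np.cos(a),0],[0,0,1]])
    return P@R.T+[p[0],p[1],0]
def back(c,uv,z):
    R=cv2.Rodrigues(np.array(c["rvec"]))[0];d=R.T@[(uv[0]-c["cx"])/c["fx"],(uv[1]-c["cy"])/c["fy"],1];o=-R.T@np.array(c["tvec"])
    return o+d*(z-o[2])/d[2]
E
python3 - <<'E'
from h import *
from scipy.optimize import least_squares
T=env.read_camera("top");S=env.read_camera("side")
top=[((136,-31,91.6),(127,213)),((136,31,91.6),(111,322)),((155,45,6),(95,350)),((-155,45,6),(587,405)),((-127,0,60),(561,323))]
sid=[((136,31,91.6),(91,85)),((136,-31,91.6),(175,65)),((-155,45,6),(218,518)),((-155,-45,6),(347,475)),((-145,-31,22),(328,465)),((-145,31,22),(235,492))]
pt=[np.array(b)/5+[260,165] for a,b in top]; ps=[np.array(b)/4+[270,170] for a,b in sid]
def f(p): return np.r_[(proj(T,g2w(p,[a for a,_ in top]))-pt).ravel(),(proj(S,g2w(p,[a for a,_ in sid]))-ps).ravel()]
r=least_squares(f,[.55,0,95],loss="soft_l1",x_scale=[.1,.1,10]);print(r.x);print(f(r.x).reshape(-1,2).round(1))
p=r.x
for t in(0,7): print("paddle",t,(proj(T,g2w(p,[(62,-105+t,102.6)]))[0]-[260,165])*5,"meas 267,100",(proj(S,g2w(p,[(77,-105+t,102.6),(47,-105+t,102.6)]))-[270,170])*4)
for n,uv,z in(("spare",(106,123),.05),("pickup",(457,128),.022),("pot",(355,446),.02)): 
    w=back(T,np.array(uv)/5+[260,165],z);a=np.radians(p[2]);R=np.array([[np.cos(a),-np.sin(a)],[np.sin(a),np.cos(a)]]);print(n,w,(R.T@(w[:2]-p[:2])*1000).round())
for n,q in(("reel",(-127,0,46)),("crest",(85,0,52.6)),("cradle",(105,0,76.6)),("paddle",(62,-110,82.6))): print(n,g2w(p,[q]).round(4))
E
```

```text
[ 5.59785165e-01 -6.34692860e-02  8.25744195e+01]
[[ 0.1 -0.4]
 [ 0.7 -1.1]
 [-0.8  0. ]
 [ 1.1  0.2]
 [ 1.  -0.8]
 [-0.3  1.8]
 [-0.2  0.9]
 [-0.4  0.3]
 [ 0.5 -0.4]
 [-1.  -2.5]
 [-0.8 -1.3]]
paddle 0 [268.18369053  96.7866069 ] meas 267,100 [[303.91363847  90.00570487]
 [320.77921869 121.6206249 ]]
paddle 7 [266.85262749 108.53442692] meas 267,100 [[294.44149331  92.72532548]
 [311.17032833 124.43272327]]
spare [0.6687191  0.08258789 0.05      ] [159. -89.]
pickup [ 0.66707787 -0.13235321  0.022     ] [ -54. -115.]
pot [ 0.47287847 -0.06435917  0.02      ] [-12.  86.]
reel [[ 0.5434 -0.1894  0.046 ]]
crest [[0.5708 0.0208 0.0526]]
cradle [[0.5734 0.0407 0.0766]]
paddle [[ 0.6769 -0.0162  0.0826]]
```

Request:
servo_tool --plan '[[0,[0,0,0],[0,0,-6.5]],[0,[0,0,0],[0,0,-6.5]],[0,[0,0,0],[0,0,-6.5]],[0,[0,0,0],[0,0,-6.5]],[0,[0,0,0],[0,0,-6.5]],[0,[0,0,0],[0,0,-6.5]],[0,[0,0,0],[0,0,-6.5]],[0,[0,0,0],[0,0,-6.5]],[0,[0,0,0],[0,0,-6.5]],[0,[0,0,0],[0,0,-6.5]],[0,[0,0,0],[0,0,0]]]'

```text
time_s: 1.12
tool_pos: [0.1936, -0.6181, 0.2181]
tool_rot: [-179.8, -0.4, 85.6]
force: [0.0, -0.6, 0.8]
grip_width: 0.0218
```

```bash
cat >> h.py <<'E'
from scipy.spatial.transform import Rotation as Ro
G=[.5598,-.0635,82.6]
def go(*targets):
    o=env.get_obs();R=Ro.from_euler("xyz",o["tool_rot"],degrees=True);p=np.array(o["tool_pos"])
    a=np.radians(G[2]);g=(p-[G[0],G[1],0])*1000;g=[g[0]*np.cos(a)+g[1]*np.sin(a),-g[0]*np.sin(a)+g[1]*np.cos(a),g[2]]
    print("t",round(o["time_s"],2),"gutter",np.round(g,1),"rot",np.round(o["tool_rot"],2),"F",np.round(o["force"],1),"w",round(o["grip_width"],4))
    for q in targets:
        w=g2w(G,q);print(q,"tool shift cm",(R.inv().apply(w-p)*100).round(2));p=w
E
python3 -c "
from h import *
go((-205,0,220),(-205,0,100),(-205,0,38))"
```

```text
t 1.12 gutter [-597.1  291.7  218.1] rot [-179.81   -0.41   85.63] F [ 0.  -0.6  0.8] w 0.0218
(-205, 0, 220) tool shift cm [ 3.762e+01  3.120e+01 -3.000e-02]
(-205, 0, 100) tool shift cm [-0.09  0.04 12.  ]
(-205, 0, 38) tool shift cm [-0.04  0.02  6.2 ]
```

Request:
servo_tool --plan '[[0,[0,0,0],[0,0,3]],[0,[2.5,2.1,0],[0,0,0]],[0,[2.5,2.1,0],[0,0,0]],[0,[2.5,2.1,0],[0,0,0]],[0,[2.5,2.1,0],[0,0,0]],[0,[2.5,2.1,0],[0,0,0]],[0,[2.5,2.1,0],[0,0,0]],[0,[2.5,2.1,0],[0,0,0]],[0,[2.5,2.1,0],[0,0,0]],[0,[2.5,2.1,0],[0,0,0]],[0,[2.5,2.1,0],[0,0,0]],[0,[2.5,2.1,0],[0,0,0]],[0,[2.5,2.1,0],[0,0,0]],[0,[0,0,0],[0,0,0]]]'

```text
time_s: 2.28
tool_pos: [0.4974, -0.3518, 0.2151]
tool_rot: [-179.6, -0.5, 78.9]
force: [0.5, 0.7, -0.2]
grip_width: 0.0003
```

```bash
python3 -c "
from h import *
go((-205,0,220),(-205,0,100),(-205,0,40))"
```

```text
t 2.28 gutter [-293.9   24.7  215.1] rot [-179.61   -0.49   78.89] F [ 0.5  0.7 -0.2] w 0.0003
(-205, 0, 220) tool shift cm [ 9.04  1.89 -0.43]
(-205, 0, 100) tool shift cm [-0.1   0.08 12.  ]
(-205, 0, 40) tool shift cm [-0.05  0.04  6.  ]
```

Request:
servo_tool --plan '[[0,[0,0,0],[0,0,-3.3]],[0,[2.2,0.6,0],[0,0,0]],[0,[2.2,0.6,0],[0,0,0]],[0,[2.2,0.6,0],[0,0,0]],[0,[1.5,0.4,1.5],[0,0,0]],[0,[0,0,2.5],[0,0,0]],[0,[0,0,2.5],[0,0,0]],[0,[0,0,2.5],[0,0,0]],[0,[0,0,2.0],[0,0,0]],[0,[0,0,0],[0,0,0]],[0,[0,0,0],[0,0,0]]]'

```text
time_s: 3.2
tool_pos: [0.5345, -0.2665, 0.1025]
tool_rot: [-179.8, -0.5, 80.8]
force: [0.9, -0.2, 0.9]
grip_width: 0.0001
```

```bash
python3 -c "
from h import *
go((-205,0,100),(-205,0,38))
c=env.read_camera('side');cv2.imwrite('pics/s2.png',cv2.resize(c['image'][150:390,200:500],None,fx=2.5,fy=2.5))"
```

```text
t 3.2 gutter [-204.6   -1.1  102.5] rot [-179.82   -0.53   80.77] F [ 0.9 -0.2  0.9] w 0.0001
(-205, 0, 100) tool shift cm [-0.05 -0.11  0.25]
(-205, 0, 38) tool shift cm [-0.06  0.02  6.2 ]
```

View pics/s2.png

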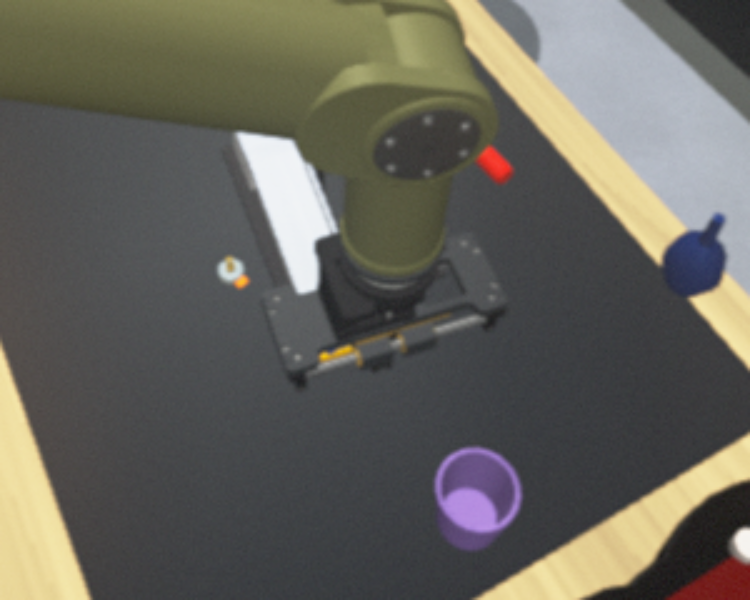

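Side view: the arm hides the reel, the gripper is lined up behind the low end, and cup and pot are well clear. I'll lower and approach.

Request:
servo_tool --plan '[[0,[0,0,2],[0,0,-1.5]],[0,[0,0,2],[0,0,0]],[0,[0,0,1.6],[0,0,0]],[0,[0,0,0.4],[0,0,0]],[0,[0,0,0],[0,0,0]],[0,[0.7,0,0],[0,0,0]],[0,[0.7,0,0],[0,0,0]],[0,[0.5,0,0],[0,0,0]],[0,[0.5,0,0],[0,0,0]]]'

```text
time_s: 4.0
tool_pos: [0.5461, -0.2475, 0.0553]
tool_rot: [179.1, -0.0, 81.7]
force: [-0.1, 0.0, -0.2]
grip_width: 0.0006
```

```bash
python3 -c "
from h import *
go((-165,0,38),(-100,0,50))"
```

```text
t 4.0 gutter [-184.2  -10.1   55.3] rot [ 1.7905e+02 -2.0000e-02  8.1670e+01] F [-0.1  0.  -0.2] w 0.0006
(-165, 0, 38) tool shift cm [ 1.9  -1.07  1.72]
(-100, 0, 50) tool shift cm [ 6.5  -0.09 -1.2 ]
```

Request:
servo_tool --plan '[[0,[0,-0.6,1],[0,0,0]],[0,[0,-0.5,0.9],[0,0,0]],[0,[0,0,0],[0,0,0]]]'

```text
time_s: 4.25
tool_pos: [0.5368, -0.2432, 0.0367]
tool_rot: [178.8, 0.0, 81.9]
force: [-0.2, -0.3, -1.3]
grip_width: 0.0005
```

```bash
python3 -c "
from h import *
go((-165,0,38),(-100,0,50))"
```

```text
t 4.25 gutter [-181.2   -0.3   36.7] rot [1.7884e+02 2.0000e-02 8.1900e+01] F [-0.2 -0.3 -1.3] w 0.0005
(-165, 0, 38) tool shift cm [ 1.62 -0.05 -0.13]
(-100, 0, 50) tool shift cm [ 6.5  -0.06 -1.2 ]
```

Now creep to contact and start pushing.

Request:
servo_tool --plan '[[0,[0.6,0,0],[0,0,0]],[0,[0.6,0,0],[0,0,0]],[0,[0.6,0,-0.1],[0,0,0]],[0,[0.6,0,-0.1],[0,0,0]],[0,[0.6,0,-0.1],[0,0,0]],[0,[0.6,0,-0.1],[0,0,0]]]'

```text
time_s: 4.75
tool_pos: [0.5396, -0.2184, 0.0428]
tool_rot: [178.8, 1.0, 81.4]
force: [-3.4, -5.7, 5.7]
grip_width: 0.0003
```

```bash
python3 -c "
from h import *
go((-100,0,50))"
```

```text
t 4.75 gutter [-1.562e+02  1.000e-01  4.280e+01] rot [178.8    0.97  81.45] F [-3.4 -5.7  5.7] w 0.0003
(-100, 0, 50) tool shift cm [ 5.61 -0.09 -0.81]
```

Request:
servo_tool --plan '[[0,[0.6,0,0],[0,0,0]],[0,[0.7,0,-0.1],[0,0,0]],[0,[0.7,0,-0.1],[0,0,0]],[0,[0.7,0,-0.1],[0,0,0]],[0,[0.7,0,-0.1],[0,0,0]],[0,[0.7,0,-0.1],[0,0,0]],[0,[0.7,0,-0.1],[0,0,0]],[0,[0.7,0,-0.1],[0,0,0]]]'

```text
time_s: 5.42
tool_pos: [0.543, -0.1987, 0.0609]
tool_rot: [178.6, 4.0, 80.3]
force: [-4.6, -7.7, 7.4]
grip_width: 0.0004
```

```bash
python3 -c "
from h import *
go((10,0,65))
c=env.read_camera('top');cv2.imwrite('pics/t3.png',cv2.resize(c['image'][150:290,250:410],None,fx=4,fy=4,interpolation=2))"
```

```text
t 5.42 gutter [-136.3   -0.8   60.9] rot [178.57   3.95  80.25] F [-4.6 -7.7  7.4] w 0.0004
(10, 0, 65) tool shift cm [14.55 -0.64 -1.43]
```

View pics/t3.png

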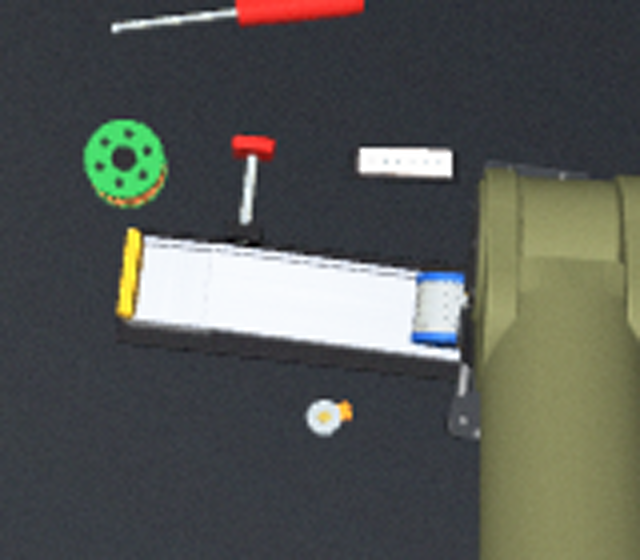

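Top view: reel at (440,307) has moved about 35 mm uphill, running straight. Friction at the fingers is lifting the tips and tilting the tool, so I'll compensate down and back.

Request:
servo_tool --plan '[[0,[0.5,0,0.5],[0,1.2,-0.5]],[0,[0.5,0,0.5],[0,1.2,-0.5]],[0,[0.6,0,0.5],[0,1.2,-0.5]],[0,[0.7,0,0.4],[0,1.2,-0.5]],[0,[0.7,0,0.4],[0,1.2,-0.5]],[0,[0.7,0,0.4],[0,1.2,-0.5]]]'

```text
time_s: 5.97
tool_pos: [0.5496, -0.2017, 0.051]
tool_rot: [177.8, -0.1, 82.6]
force: [-4.6, -10.6, 8.9]
grip_width: 0.0005
```

```bash
python3 -c "
from h import *
go((10,0,65))"
```

```text
t 5.97 gutter [-138.4   -7.7   51. ] rot [ 1.7778e+02 -6.0000e-02  8.2600e+01] F [ -4.6 -10.6   8.9] w 0.0005
(10, 0, 65) tool shift cm [14.84 -0.71 -1.41]
```

The vertical face at centre height nearly jams the roll, with friction about 0.9 of the normal force. Pushing below the centre gives a much better lever, so I'll back off and re-approach lower.

Request:
servo_tool --plan '[[0,[-1.5,-0.4,0],[0,0,0]],[0,[-1.5,-0.4,0],[0,0,0]],[0,[-1.5,0,0],[0,0,0]],[0,[0,0,1],[2,0,0]],[0,[0,0,0.8],[0,0,0]],[0,[0,0,0],[0,0,0]],[0,[0,0,0],[0,0,0]]]'

```text
time_s: 6.55
tool_pos: [0.5381, -0.2489, 0.0356]
tool_rot: [179.4, 0.1, 82.4]
force: [-0.1, 0.7, 0.7]
grip_width: 0.0003
```

```bash
python3 -c "
from h import *
go((-175,0,30))"
```

```text
t 6.55 gutter [-186.7   -2.3   35.6] rot [1.7943e+02 1.1000e-01 8.2410e+01] F [-0.1  0.7  0.7] w 0.0003
(-175, 0, 30) tool shift cm [ 1.17 -0.24  0.55]
```

Request:
servo_tool --plan '[[0,[0.6,-0.2,0.6],[0,0,0]],[0,[0.6,0,0],[0,0,0]],[0,[0.6,0,0],[0,0,0]],[0,[0.6,0,0],[0,0,0]],[0,[0.6,0,0],[0,0,0]]]'

```text
time_s: 6.97
tool_pos: [0.5405, -0.2201, 0.0312]
tool_rot: [179.2, 0.5, 82.4]
force: [-1.5, -6.8, 4.3]
grip_width: 0.0005
```

```bash
python3 -c "
from h import *
go((-150,0,33))"
```

```text
t 6.97 gutter [-157.7   -1.1   31.2] rot [179.2    0.53  82.43] F [-1.5 -6.8  4.3] w 0.0005
(-150, 0, 33) tool shift cm [ 0.77 -0.11 -0.19]
```

Request:
servo_tool --plan '[[0,[0.9,0,0.05],[0,0.4,0]],[0,[0.9,0,0.05],[0,0.4,0]],[0,[0.9,0,0.05],[0,0.4,0]],[0,[0.9,0,0.05],[0,0.4,0]],[0,[0.9,0,0.05],[0,0.4,0]]]'

```text
time_s: 7.38
tool_pos: [0.548, -0.1982, 0.0387]
tool_rot: [178.4, 0.6, 81.9]
force: [-4.1, -9.2, 6.7]
grip_width: 0.0006
```

```bash
python3 -c "
from h import *
go((-100,0,41))"
```

```text
t 7.38 gutter [-135.1   -5.6   38.7] rot [178.43   0.59  81.92] F [-4.1 -9.2  6.7] w 0.0006
(-100, 0, 41) tool shift cm [ 3.5  -0.6  -0.28]
```

Request:
servo_tool --plan '[[0,[0.9,-0.3,0.2],[0.2,0.4,-0.1]],[0,[0.9,-0.3,0.2],[0.2,0.4,-0.1]],[0,[0.9,-0.3,0.2],[0.2,0.4,-0.1]],[0,[0.9,-0.2,0.2],[0.2,0.4,-0.1]],[0,[0.9,-0.2,0.15],[0.2,0.4,-0.1]],[0,[0.9,-0.2,0.15],[0.2,0.4,-0.1]]]'

```text
time_s: 7.88
tool_pos: [0.5479, -0.1639, 0.0398]
tool_rot: [178.2, 0.1, 82.0]
force: [-1.4, -7.4, 4.5]
grip_width: 0.0002
```

```bash
python3 -c "
from h import *
go((-60,0,48))"
```

```text
t 7.88 gutter [-101.1   -1.2   39.8] rot [1.7816e+02 7.0000e-02 8.1980e+01] F [-1.4 -7.4  4.5] w 0.0002
(-60, 0, 48) tool shift cm [ 4.11 -0.14 -0.84]
```

Request:
servo_tool --plan '[[0,[0.9,-0.2,0.05],[0.3,0.3,-0.1]],[0,[0.9,-0.2,0.05],[0.3,0.3,-0.1]],[0,[0.9,-0.2,0.05],[0.3,0.3,-0.1]],[0,[0.9,-0.2,0.1],[0.3,0.3,-0.1]],[0,[0.9,-0.2,0.1],[0.3,0.3,-0.1]],[0,[0.9,-0.2,0.1],[0.3,0.3,-0.1]],[0,[0.9,-0.2,0.1],[0.3,0.3,-0.1]]]'

```text
time_s: 8.47
tool_pos: [0.5504, -0.1223, 0.0473]
tool_rot: [178.8, 0.1, 82.1]
force: [-1.7, -7.4, 5.6]
grip_width: 0.0001
```

```bash
python3 -c "
from h import *
go((-20,0,55))"
```

```text
t 8.47 gutter [-59.5   1.7  47.3] rot [1.7875e+02 6.0000e-02 8.2080e+01] F [-1.7 -7.4  5.6] w 0.0001
(-20, 0, 55) tool shift cm [ 3.95  0.16 -0.77]
```

Tracking well (z target 48).

Request:
servo_tool --plan '[[0,[0.9,-0.1,0.05],[0.2,0.3,-0.1]],[0,[0.9,-0.1,0.05],[0.2,0.3,-0.1]],[0,[0.9,-0.1,0.1],[0.2,0.3,-0.1]],[0,[0.9,-0.1,0.1],[0.2,0.3,-0.1]],[0,[0.9,-0.1,0.1],[0.2,0.3,-0.1]],[0,[0.9,-0.1,0.1],[0.2,0.3,-0.1]],[0,[0.9,-0.1,0.1],[0.2,0.3,-0.1]],[0,[0.9,-0.1,0.1],[0.2,0.3,-0.1]]]'

```text
time_s: 9.13
tool_pos: [0.5587, -0.0748, 0.0537]
tool_rot: [179.0, 0.0, 82.2]
force: [-1.7, -8.9, 4.9]
grip_width: 0.0005
```

```bash
python3 -c "
from h import *
go((20,0,62))"
```

```text
t 9.13 gutter [-11.4  -0.3  53.7] rot [1.7901e+02 1.0000e-02 8.2200e+01] F [-1.7 -8.9  4.9] w 0.0005
(20, 0, 62) tool shift cm [ 3.14 -0.04 -0.83]
```

Request:
servo_tool --plan '[[0,[0.9,-0.1,0],[0.2,0.3,-0.1]],[0,[0.9,-0.1,0],[0.2,0.3,-0.1]],[0,[0.9,-0.1,0],[0.2,0.3,-0.1]],[0,[0.9,-0.1,0.05],[0.2,0.3,-0.1]],[0,[0.9,-0.1,0.05],[0.2,0.3,-0.1]],[0,[0.9,-0.1,0.05],[0.2,0.3,-0.1]],[0,[0.9,-0.1,0.05],[0.2,0.3,-0.1]]]'

```text
time_s: 9.72
tool_pos: [0.565, -0.0325, 0.0624]
tool_rot: [179.4, -0.1, 82.3]
force: [-0.4, -7.0, 4.6]
grip_width: 0.0005
```

```bash
python3 -c "
from h import *
go((50,0,67))"
```

```text
t 9.72 gutter [31.4 -1.2 62.4] rot [ 1.7938e+02 -9.0000e-02  8.2290e+01] F [-0.4 -7.   4.6] w 0.0005
(50, 0, 67) tool shift cm [ 1.86 -0.13 -0.45]
```

Request:
servo_tool --plan '[[0,[0.8,-0.1,0.05],[0.2,0.3,-0.1]],[0,[0.8,-0.1,0.05],[0.2,0.3,-0.1]],[0,[0.8,-0.1,0.05],[0.2,0.3,-0.1]],[0,[0.6,-0.1,0.05],[0,0.2,0]]]'

```text
time_s: 10.05
tool_pos: [0.5669, -0.0063, 0.0646]
tool_rot: [179.6, -0.7, 82.4]
force: [0.4, 0.4, -0.1]
grip_width: 0.0006
```

```bash
python3 -c "
from h import *
go((60,0,67))
c=env.read_camera('top');cv2.imwrite('pics/t4.png',cv2.resize(c['image'][150:290,250:410],None,fx=4,fy=4,interpolation=2))"
```

```text
t 10.05 gutter [57.7  0.3 64.6] rot [179.58  -0.66  82.44] F [ 0.4  0.4 -0.1] w 0.0006
(60, 0, 67) tool shift cm [ 0.23  0.03 -0.23]
```

View pics/t4.png

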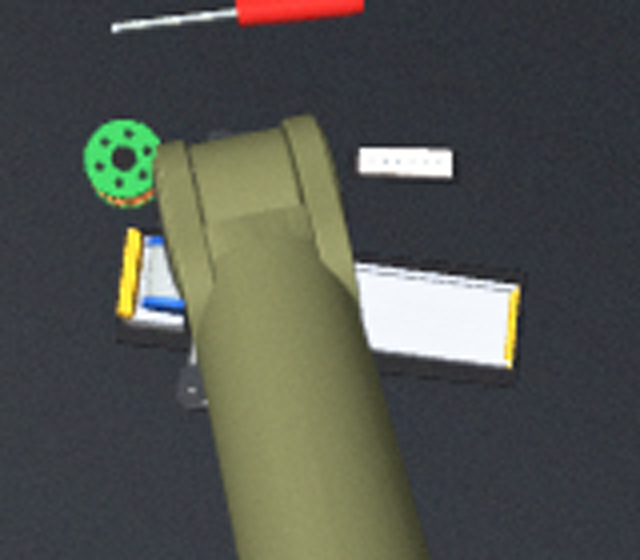

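Top view: the reel's flanges (145–185, 240–305) sit just before the yellow stop, and the contact force has gone to zero. I'll retreat up, then go across to the paddle.

Request:
servo_tool --plan '[[0,[-1.5,0,-0.5],[0,0,0]],[0,[-1,0,-2],[0,0,0]],[0,[0,0,-2.5],[0,0,0]],[0,[0,0,-2.5],[0,0,0]],[0,[0,0,-2.5],[0,0,0]],[0,[0,0,-2],[0,0,0]],[0,[0.5,2.5,0],[0,0,0]],[0,[0.5,3,0],[0,0,0]],[0,[0.5,3,0],[0,0,0]],[0,[0.5,3,0],[0,0,0]],[0,[0.3,2.5,0],[0,0,0]],[0,[0,0,0],[0,0,0]],[0,[0,0,0],[0,0,0]]]'

```text
time_s: 11.18
tool_pos: [0.7036, -0.0086, 0.1857]
tool_rot: [-179.9, -1.2, 83.5]
force: [-0.9, 0.4, 0.0]
grip_width: 0.0006
```

```bash
python3 -c "
from h import *
go((62,-150,160),(62,-150,76))"
```

```text
t 11.18 gutter [  73.  -135.5  185.7] rot [-179.9    -1.17   83.53] F [-0.9  0.4  0. ] w 0.0006
(62, -150, 160) tool shift cm [-1.17  1.44  2.55]
(62, -150, 76) tool shift cm [-0.17  0.02  8.4 ]
```

Request:
servo_tool --plan '[[0,[-0.6,0.7,0],[0,-0.6,0]],[0,[-0.6,0.7,0],[0,0,0]],[0,[0,0,2.2],[0,0,0]],[0,[0,0,2.2],[0,0,0]],[0,[0,0,2],[0,0,0]],[0,[0,0,0],[0,0,0]]]'

```text
time_s: 11.68
tool_pos: [0.7154, -0.0236, 0.1219]
tool_rot: [180.0, -0.4, 83.6]
force: [0.4, 0.1, -2.0]
grip_width: 0.0005
```

```bash
python3 -c "
from h import *
go((62,-147,76))
c=env.read_camera('top');cv2.imwrite('pics/t5.png',cv2.resize(c['image'][140:280,250:410],None,fx=4,fy=4,interpolation=2))"
```

```text
t 11.68 gutter [  59.6 -149.2  121.9] rot [179.97  -0.37  83.61] F [ 0.4  0.1 -2. ] w 0.0005
(62, -147, 76) tool shift cm [ 0.22 -0.22  4.59]
```

View pics/t5.png

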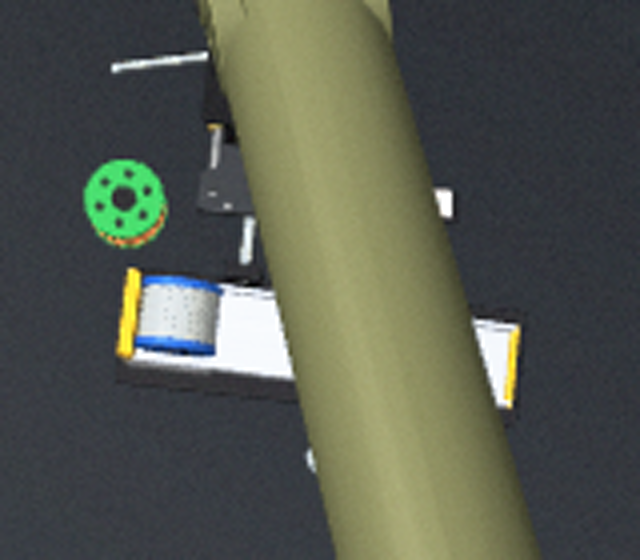

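Top view: the reel is seated at (178,315) against the stop, and the hand is beyond the paddle, clear of the spare reel. Descending and pushing the bolt.

Request:
servo_tool --plan '[[0,[0.2,-0.2,2],[0,0,0.8]],[0,[0,-0.2,2],[0,0,0]],[0,[0,0,0.5],[0,0,0]],[0,[0,-0.5,0],[0,0,0]],[0,[0,-0.7,0],[0,0,0]],[0,[0,-0.7,0],[0,0,0]],[0,[0,-0.7,0],[0,0,0]]]'

```text
time_s: 12.32
tool_pos: [0.6912, -0.0202, 0.0903]
tool_rot: [178.9, -0.4, 82.6]
force: [0.3, 0.1, -0.2]
grip_width: 0.0004
```

```bash
python3 -c "
from h import *
go((62,-80,78))"
```

```text
t 12.32 gutter [  59.9 -124.7   90.3] rot [178.93  -0.36  82.57] F [ 0.3  0.1 -0.2] w 0.0004
(62, -80, 78) tool shift cm [ 0.2  -4.5   1.14]
```

Request:
servo_tool --plan '[[0,[0.1,0.2,1],[0,0,0]],[0,[0,0,0.4],[0,0,0]],[0,[0,-0.7,0],[0,0,0]],[0,[0,-0.7,0],[0,0,0]],[0,[0,-0.7,0],[0,0,0]],[0,[0,-0.7,0],[0,0,0]],[0,[0,-0.7,0],[0,0,0]]]'

```text
time_s: 12.9
tool_pos: [0.6588, -0.0146, 0.0789]
tool_rot: [178.4, -0.4, 82.6]
force: [2.1, -0.3, 0.7]
grip_width: 0.0005
```

```bash
python3 -c "
from h import *
go((62,-80,78))"
```

```text
t 12.9 gutter [ 61.2 -91.9  78.9] rot [178.35  -0.37  82.57] F [ 2.1 -0.3  0.7] w 0.0005
(62, -80, 78) tool shift cm [ 0.08 -1.19  0.06]
```

Request:
servo_tool --plan '[[0,[0,-0.7,0],[0,0,0]],[0,[0,-0.7,0],[0,0,0]],[0,[0,-0.7,0],[0,0,0]],[0,[0,-0.7,0],[0,0,0]]]'

```text
time_s: 13.23
tool_pos: [0.6423, -0.0124, 0.082]
tool_rot: [176.4, -0.6, 82.6]
force: [22.4, -2.8, -8.9]
grip_width: 0.0006
```

```bash
python3 -c "
from h import *
go((62,-80,78))"
```

```text
t 13.23 gutter [ 61.3 -75.2  82. ] rot [176.45  -0.6   82.55] F [22.4 -2.8 -8.9] w 0.0006
(62, -80, 78) tool shift cm [0.07 0.46 0.43]
```

The bolt has hit its hard stop at 22 N. Backing off and looking.

Request:
servo_tool --plan '[[0,[0,1.5,0],[0,0,0]],[0,[0,2.5,0],[0,0,0]],[0,[0,2,-1],[0,0,0]],[0,[0,0,-2.5],[0,0,0]],[0,[0,0,-3],[0,0,0]],[0,[0,0,-3],[0,0,0]],[0,[-3,0,-3],[0,0,0]],[0,[-4,0,0],[0,0,0]],[0,[-4,0,0],[0,0,0]],[0,[-4,0,0],[0,0,0]],[0,[-4,0,0],[0,0,0]],[0,[-4,0,0],[0,0,0]],[0,[0,0,0],[0,0,0]],[0,[0,0,0],[0,0,0]]]'

```text
time_s: 14.4
tool_pos: [0.6532, -0.2493, 0.2096]
tool_rot: [177.5, -0.7, 83.2]
force: [0.6, 2.0, -0.1]
grip_width: 0.0005
```

```bash
python3 -c "
from h import *
go()
c=env.read_camera('top');cv2.imwrite('pics/t6.png',cv2.resize(c['image'][140:280,250:410],None,fx=5,fy=4.2,interpolation=2)) if 0 else cv2.imwrite('pics/t6.png',cv2.resize(c['image'][140:260,250:410],None,fx=5,fy=5,interpolation=2))
for t in(35,40,45):print(t,((proj(c,g2w(G,[(62,-105+t,102.6),(62,-36+t,76.6),(105,0,106.6)]))-[250,140])*5).round())
print(env.get_obs()['joint_velocities'])"
```

```text
t 14.4 gutter [-172.2 -116.6  209.6] rot [177.46  -0.7   83.23] F [ 0.6  2.  -0.1] w 0.0005
35 [[311. 281.]
 [299. 404.]
 [223. 391.]]
40 [[311. 289.]
 [298. 413.]
 [223. 391.]]
45 [[310. 298.]
 [297. 421.]
 [223. 391.]]
[-1.11913658 -0.07699589 -0.38498329  0.28093351  0.61785053 -0.23547117
 -0.29227868]
```

View pics/t6.png

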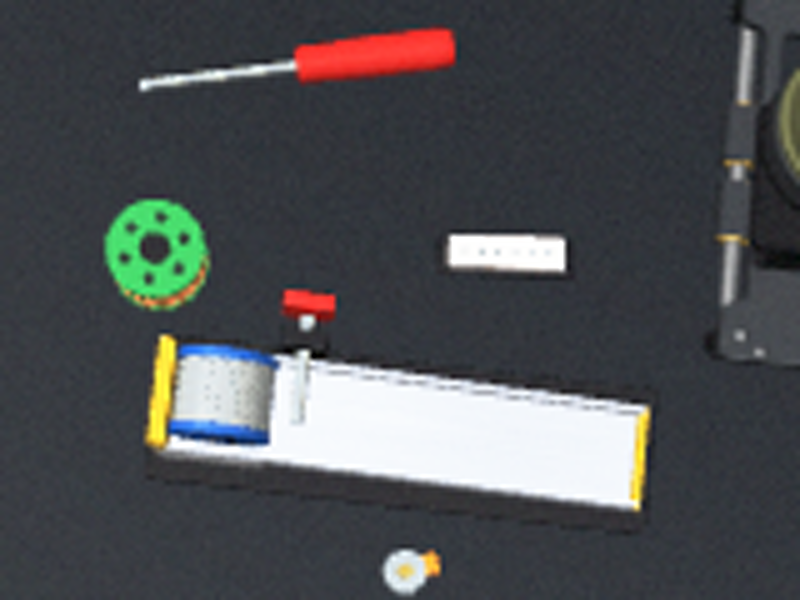

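Top view: the bolt's tip is at (299,422), against (297,421) predicted for full 45 mm travel. It stands behind the seated reel at (222,395); the bystanders in view (spare reel, pickup, pot, screwdriver) look undisturbed and the arm is clear.

```bash
python3 -c "
from cell import env
print(env.sign_off())"
```

```text
the job is handed in; nothing more can be done
None
```

The blue reel is seated in the cradle against the yellow end stop, and the keeper bolt is pushed in behind it. I handed the job in at about 14.5 s on the robot's clock; the sign-off gave no verdict.

- **Reel:** My first push, at the reel's centre height, nearly jammed on finger friction. I backed off, which let the reel roll about 30 mm back to the lip, and pushed again below its centre with the shut fingertips. From there it ran up and over the crest. The highest force I read was about 15 N, in the first push; I read it only between moves, so a brief peak would not show.
- **Bolt:** I pushed the paddle until the bolt hit its hard stop, at about 24 N on the paddle, then withdrew.
- **Last checks:** In the final top picture the reel sits against the stop, within about 5 enlarged pixels (roughly 3 mm) of where a seated reel should appear. The bolt tip is within 1–2 enlarged pixels of the position for the full 45 mm. The spare reel, pickup, pot and screwdriver look undisturbed, and the arm was well clear.
- **Not checked:** That last picture did not include the cup, jar and tray; the arm was never low near them.
- **Disagreement:** The tool drifted up to 10 mm from the commanded moves under load. I corrected this step by step.

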